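Reverse the row of sanding drums onto the other rack

ROBOT

A 6-joint arm with a two-finger parallel gripper is mounted at the origin on the work surface. World frame = base frame: x ahead of the robot, y to its left, z up, the work surface at z = 0. Lengths are in m, angles in rad, forces in N, time in s.
With the tool pointing down it reaches from about 0.15 to 0.775 m from the base axis. Payload 6.1 kg.
Tool frame: the origin (TCP) lies on the centre line of the jaws, within the pads' length; the fingertips stand ahead of it and the grasp point (between the pads) lies 3 mm ahead of it (ctrl.tip_extent is the z of the fingertips in the tool frame, in m); z points along the fingers, y is the line along which they close (so a half turn about z gives the same grasp; the last joint's range is limited). The gripper opens to 85 mm and grips with 20 to 120 N. Pads are 22 mm wide; open, the fingers measure 114 mm over their backs; the gripper's body (76 mm by 85 mm) begins 54 mm behind the grasp point. The pads swing forward as they close: fully open they stand 13 mm farther back than shut.
Start: joints at [-1.179, 0.126, -0.04, 1.405, 0, 1.571], TCP at [0.2, -0.485, 0.253] pointing down, gripper open.
Joint ranges: [-2.72, 2.72], [-0.95, 1.95], [-1.27, 1.35], [-1.78, 2.02], [-1.46, 1.47], [-3.14, 3.14]. Speed limits (rad/s): [2.39, 2.39, 3.01, 3.14, 3.14, 3.14].

INTERFACE

Orientations are given as a rotation vector (axis times angle).
In Python, from station import ctrl gives the robot as it stands.
- The arm moves only by the shell command python3 -m pendant 'ROWS' [OPENING] [FORCE]. ROWS is JSON, a list of rows, each a list of 6 numbers: the shift along the tool's x, y, z in units of 20 mm (1.0 is 20 mm), then the turn, a rotation vector about the tool's x, y, z in units of 45 degrees (1.0 is 45 degrees). A call has 1 to 10 rows; each row shifts and turns the commanded pose from where the row before left it, along the tool's axes as they then stand; what a row does not reach is not made up. A row lasts 1/12 s, in which the tool goes at most 41.7 mm and 7.16 degrees, less where a joint would pass 70% of its speed; a pose out of reach is approached as far as the arm can. A call with a number of a shift or a turn outside -1 to 1 is refused whole. A call with a gripper value outside its range is refused whole. OPENING is the opening, from -1 (shut) to 1 (fully open), set as the call begins (- or left out, the last holds). The fingers move at their own pace and stop on an object; FORCE is the grip in N (left out, the last holds). Time passes only in rows, so rows that do not move let the fingers close. It gives the time, the measured TCP pose, the force, the opening and the grip force at its end, in the units of the state.
- ctrl.observe(): the state, without advancing time (a new reading comes with each control period).
- ctrl.camera(name): name is "scene" or "top" or "wrist"; returns a dict with "color" (400x640x3 uint8, blue, green, red), "intrinsics" (3x3 intrinsics, pixels), "extrinsics" (4x4, takes a point from camera to world coordinates). Camera axes: x right, y up, looking along -z (the intrinsics and any distortion apply to the point x, -y, -z); pixel columns grow to the right and rows downward; lengths in m; the calibration is good to about 2 mm. The wrist camera is an equidistant fisheye: a pixel r from the principal point sees the ray r / f radians off the axis. A picture is of the moment at which its call begins. There is no depth.
- ctrl.sign_off(): hands the job in; it is judged then, once.
The state is a dict: "time_s": time; "joints": joint angles; "dq": joint speeds; "effort": joint torques, N m; "position": TCP position; "ee_rot": TCP orientation; "force": force on the tool from outside, world axes, zero at the start; "ft_torque": the same for the moment, N m; "opening": finger opening in m; "gripper_force": force on a finger pad.
Only numpy, scipy, OpenCV 4.12 (cv2) and the standard library are available. Lean on these libraries where they do the work, as an engineer would, in place of code of your own. Each camera call takes 0.05 s, during which the arm holds its last target. There are 200 camera calls.

TASK

The sander will be worked from its other side, so move the four sanding drums from the full rack to the empty rack in reverse order, so that the first in the row becomes the last: the drum at the left end of the full rack goes to the right end of the empty rack, the next one to the second place from the right, and so on. Stand each drum upright in the middle of its own pad, setting it down rather than dropping it, and do not tip any drum over.

Things in the scene. Friction and masses are not known exactly. Their poses are not given: they have to be found in the camera images.
- drum_1: sanding drum, an upright cylinder with a brown abrasive sleeve, 30 mm in diameter and 85 mm tall, with a steel arbor stub (10 mm diameter, 12 mm tall) on top; roughly 120 g. Loose, grip by the sleeve. Origin: centre of its underside; z up along its axis
- drum_2: sanding drum, an upright cylinder with a brown abrasive sleeve, 40 mm in diameter and 78 mm tall, with a steel arbor stub (10 mm diameter, 12 mm tall) on top; roughly 180 g. Loose, grip by the sleeve. Origin: centre of its underside; z up along its axis
- drum_3: sanding drum, an upright cylinder with a brown abrasive sleeve, 50 mm in diameter and 70 mm tall, with a steel arbor stub (10 mm diameter, 12 mm tall) on top; roughly 250 g. Loose, grip by the sleeve. Origin: centre of its underside; z up along its axis
- drum_4: sanding drum, an upright cylinder with a brown abrasive sleeve, 60 mm in diameter and 64 mm tall, with a steel arbor stub (10 mm diameter, 12 mm tall) on top; roughly 320 g. Loose, grip by the sleeve. Origin: centre of its underside; z up along its axis
- pad_1: fixed black rubber disc, 78 mm in diameter, 3 mm thick, on the full rack; drum_1 stands on it at the start, so it marks where that drum came from. Origin: centre of its underside, 18 mm above the bench, so its top is 21 mm above the bench
- pad_2: fixed black rubber disc, 78 mm in diameter, 3 mm thick, on the full rack; drum_2 stands on it at the start, so it marks where that drum came from. Origin: centre of its underside, 18 mm above the bench, so its top is 21 mm above the bench
- pad_3: fixed black rubber disc, 78 mm in diameter, 3 mm thick, on the full rack; drum_3 stands on it at the start, so it marks where that drum came from. Origin: centre of its underside, 18 mm above the bench, so its top is 21 mm above the bench
- pad_4: fixed black rubber disc, 78 mm in diameter, 3 mm thick, on the full rack; drum_4 stands on it at the start, so it marks where that drum came from. Origin: centre of its underside, 18 mm above the bench, so its top is 21 mm above the bench
- full_rack: fixed plywood board 84 (x) x 405 (y) x 18 mm, with end cheeks (50 x 15 mm, tops 63 mm above the bench) at y = +195 and -195 mm. Origin: centre of its underside, on the bench; y along the row, yaw within 0.15 rad of 0. Nearer or farther rack; has pad_1 to pad_4, shuffled, at x = 0, y = +135, +45, -45, -135 mm, each with its drum within 5 mm of the pad's centre
- empty_rack: fixed plywood board 84 (x) x 405 (y) x 18 mm, with end cheeks (50 x 15 mm, tops 63 mm above the bench) at y = +195 and -195 mm. Origin: centre of its underside, on the bench; y along the row, yaw within 0.15 rad of 0. Nearer or farther rack; its four places are black rubber pads, 78 mm in diameter, tops 21 mm above the bench, at x = 0, y = +135, +45, -45, -135 mm
Things that resemble listed ones, but are neither listed nor needed, are in the scene too. What is shaped like the drum_1 but purple is not meant.

How it is judged:
At the end, for the whole second after the job is handed in: Every drum stands released, at rest and upright (0.08 rad) on the empty rack, foot at pad height (within 4 mm), centre within 12 mm along and across the row of its mirrored place: from y = +135, +45, -45, -135 mm of the full rack to y = -135, -45, +45, +135 mm of the empty rack (((y of pad_1 in the frame of full_rack between 0.115 and 0.155 m and y of drum_1 in the frame of empty_rack between -0.147 and -0.123 m) or (y of pad_1 in the frame of full_rack between 0.025 and 0.065 m and y of drum_1 in the frame of empty_rack between -0.057 and -0.033 m) or (y of pad_1 in the frame of full_rack between -0.065 and -0.025 m and y of drum_1 in the frame of empty_rack between 0.033 and 0.057 m) or (y of pad_1 in the frame of full_rack between -0.155 and -0.115 m and y of drum_1 in the frame of empty_rack between 0.123 and 0.147 m)) and x of drum_1 in the frame of empty_rack between -0.012 and 0.012 m and z of drum_1 in the frame of empty_rack between 0.017 and 0.025 m and angle between each of drum_1, drum_2, drum_3, drum_4's own z axis and vertical below 0.08 rad and linear speed of each of drum_1, drum_2, drum_3, drum_4 below 0.02 m/s and ((y of pad_2 in the frame of full_rack between 0.115 and 0.155 m and y of drum_2 in the frame of empty_rack between -0.147 and -0.123 m) or (y of pad_2 in the frame of full_rack between 0.025 and 0.065 m and y of drum_2 in the frame of empty_rack between -0.057 and -0.033 m) or (y of pad_2 in the frame of full_rack between -0.065 and -0.025 m and y of drum_2 in the frame of empty_rack between 0.033 and 0.057 m) or (y of pad_2 in the frame of full_rack between -0.155 and -0.115 m and y of drum_2 in the frame of empty_rack between 0.123 and 0.147 m)) and x of drum_2 in the frame of empty_rack between -0.012 and 0.012 m and z of drum_2 in the frame of empty_rack between 0.017 and 0.025 m and ((y of pad_3 in the frame of full_rack between 0.115 and 0.155 m and y of drum_3 in the frame of empty_rack between -0.147 and -0.123 m) or (y of pad_3 in the frame of full_rack between 0.025 and 0.065 m and y of drum_3 in the frame of empty_rack between -0.057 and -0.033 m) or (y of pad_3 in the frame of full_rack between -0.065 and -0.025 m and y of drum_3 in the frame of empty_rack between 0.033 and 0.057 m) or (y of pad_3 in the frame of full_rack between -0.155 and -0.115 m and y of drum_3 in the frame of empty_rack between 0.123 and 0.147 m)) and x of drum_3 in the frame of empty_rack between -0.012 and 0.012 m and z of drum_3 in the frame of empty_rack between 0.017 and 0.025 m and ((y of pad_4 in the frame of full_rack between 0.115 and 0.155 m and y of drum_4 in the frame of empty_rack between -0.147 and -0.123 m) or (y of pad_4 in the frame of full_rack between 0.025 and 0.065 m and y of drum_4 in the frame of empty_rack between -0.057 and -0.033 m) or (y of pad_4 in the frame of full_rack between -0.065 and -0.025 m and y of drum_4 in the frame of empty_rack between 0.033 and 0.057 m) or (y of pad_4 in the frame of full_rack between -0.155 and -0.115 m and y of drum_4 in the frame of empty_rack between 0.123 and 0.147 m)) and x of drum_4 in the frame of empty_rack between -0.012 and 0.012 m and z of drum_4 in the frame of empty_rack between 0.017 and 0.025 m); the robot touches nothing.
It fails at once if a drum was tipped over (angle between any of drum_1, drum_2, drum_3, drum_4's own z axis and vertical above 0.6 rad).
It fails at once if a drum was dropped: let go with its foot more than 25 mm above the pads ((height (world z) of drum_1 above 0.046 m and contact force between the fingers and drum_1 below 0.05 N) or (height (world z) of drum_2 above 0.046 m and contact force between the fingers and drum_2 below 0.05 N) or (height (world z) of drum_3 above 0.046 m and contact force between the fingers and drum_3 below 0.05 N) or (height (world z) of drum_4 above 0.046 m and contact force between the fingers and drum_4 below 0.05 N)).
It also fails if it takes over 115 s, if anything falls off the work surface, if the arm or the gripper's body presses on something with over 40 N, if the wrist force passes 120 N, or if a joint passes its speed limit or range.

## Working session

There is one attempt and no reset: what is moved stays moved. The work goes in short steps, Python scripts to look and compute and a shell command to move; the robot and the scene stay as the last step left them, time stands still between calls to the robot, and variables do not carry over. Pictures are saved under pics/ and viewed, at most 14 in all, crops included, and the job is handed in when it is done.

```bash
mkdir -p pics; ls
python3 - <<'E'
from station import ctrl
import cv2
print(ctrl.observe(), ctrl.tip_extent)
for n in("scene","top"):
    c=ctrl.camera(n);cv2.imwrite(f"pics/{n}0.png",c["color"]);print(n,c["intrinsics"],c["extrinsics"])
E
```

```text
pics
{'time_s': 0.0, 'joints': array([-1.17900808e+00,  1.26373520e-01, -4.06222765e-02,  1.40536766e+00,
       -1.29162095e-05,  1.57080519e+00]), 'dq': array([ 0.00041494, -0.00158296, -0.00011615,  0.00045102,  0.00254147,
        0.00153774]), 'effort': array([-7.53220029e-04, -4.35915112e+01,  3.52924132e+01,  1.71983242e-02,
       -3.84287750e-05, -4.84989798e-06]), 'position': array([ 0.20032384, -0.48488245,  0.25252529]), 'ee_rot': array([-3.08000401e+00, -6.11178663e-01,  4.98811525e-04]), 'force': array([ 0.04200246, -0.21561235, -0.17142968]), 'ft_torque': array([ 0.0031986 , -0.05210927,  0.02288382]), 'gripper_force': 0.0, 'opening': 0.08545052339869906} 0.022
scene [[481.06138122   0.         327.58672857]
 [  0.         481.06138122 200.57282256]
 [  0.           0.           1.        ]] [[-0.34342707 -0.75103242  0.56392212  0.97710543]
 [ 0.93916822 -0.27754693  0.20231349  0.1481198 ]
 [ 0.00457086  0.59909766  0.80066291  0.70526024]
 [ 0.          0.          0.          1.        ]]
top [[443.96441562   0.         319.06988097]
 [  0.         443.96441562 200.14432189]
 [  0.           0.           1.        ]] [[ 2.87928555e-02  9.90345048e-01 -1.35601093e-01  3.89640304e-01]
 [-9.99584949e-01  2.83979072e-02 -4.84640803e-03 -2.59511267e-02]
 [-9.48828940e-04  1.35684354e-01  9.90751662e-01  7.33415612e-01]
 [ 0.00000000e+00  0.00000000e+00  0.00000000e+00  1.00000000e+00]]
```

View pics/top0.png

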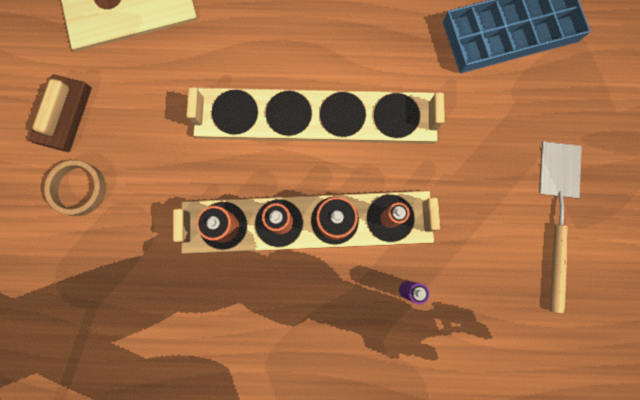

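View pics/scene0.png

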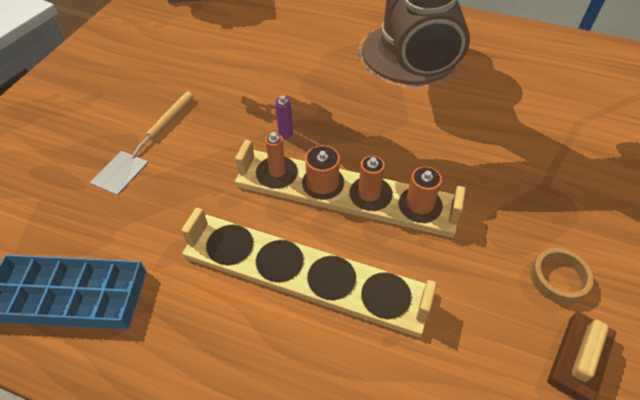

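The top view shows the empty rack far away (pads at about (235,112), (289,113), (342,114), (397,116)). The full rack is the nearer one, with stubs at about (214,223), (276,216), (337,217) and (399,213), which by size look like drums 3, 2, 4, 1. The scene view shows the same row in mirror order: (273,138), (322,156), (373,162), (427,176).

The only things that could be taken for a drum are the four brown ones at those pixels and the purple decoy at top (418,293) / scene (284,100). I choose the four brown ones standing on pads.

```bash
cat > h.py <<'E'
import numpy as np, cv2
from station import ctrl
def proj(c,P):
    K,T=c["intrinsics"],c["extrinsics"]
    p=(np.atleast_2d(P)-T[:3,3])@T[:3,:3]; p=p*[1,-1,-1]
    u=p@K.T; return u[:,:2]/u[:,2:]
def ray(c,uv):
    K,T=c["intrinsics"],c["extrinsics"]
    d=np.linalg.solve(K,[uv[0],uv[1],1.])*[1,-1,-1]; d=T[:3,:3]@d
    return T[:3,3],d/np.linalg.norm(d)
def onz(c,uv,z):
    o,d=ray(c,uv); return o+d*(z-o[2])/d[2]
def tri(c1,u1,c2,u2):
    o1,d1=ray(c1,u1);o2,d2=ray(c2,u2)
    s=np.linalg.lstsq(np.c_[d1,-d2],o2-o1,rcond=None)[0]
    a,b=o1+s[0]*d1,o2+s[1]*d2
    return (a+b)/2,np.linalg.norm(a-b)
def blobs(mask,lo,hi):
    n,l,s,ce=cv2.connectedComponentsWithStats(mask.astype(np.uint8))
    return [(ce[i],s[i,4],s[i,:4],l==i) for i in range(1,n) if lo<s[i,4]<hi]
E
python3 - <<'E'
from h import *
t=ctrl.camera("top");s=ctrl.camera("scene")
def pads(c,box):
    x0,y0,x1,y1=box;m=np.zeros((400,640),bool);m[y0:y1,x0:x1]=c["color"][y0:y1,x0:x1].max(2)<62
    m=cv2.morphologyEx(m.astype(np.uint8),cv2.MORPH_OPEN,np.ones((3,3)))
    out=[]
    for b in blobs(m,500,3000):
        k=cv2.convexHull(np.argwhere(b[3])[:,::-1].astype(np.int32)); out.append((cv2.fitEllipse(k),b[1]))
    return out
pt=sorted(pads(t,(195,85,440,142)),key=lambda e:e[0][0][0]); ps=sorted(pads(s,(180,205,440,335)),key=lambda e:-e[0][0][0])
for a,b in zip(pt,ps):
    P,g=tri(t,a[0][0],s,b[0][0]); print("pad",np.round(a[0][0],1),np.round(a[0][1],1),np.round(b[0][0],1),P.round(4),g.round(4),onz(t,a[0][0],.021).round(4)[:2])
def stubs(c,box):
    x0,y0,x1,y1=box;h=cv2.cvtColor(c["color"],cv2.COLOR_BGR2HSV);m=np.zeros((400,640),bool)
    m[y0:y1,x0:x1]=((h[...,1]<60)&(h[...,2]>110))[y0:y1,x0:x1]
    return [(b[0],b[1],b[2]) for b in blobs(m,15,400)]
A=sorted(stubs(t,(195,195,415,240)),key=lambda e:e[0][0]);B=sorted(stubs(s,(255,125,445,190)),key=lambda e:-e[0][0])
for x in A:print("T",x)
for x in B:print("S",x)
for a,b in zip(A,B):
    P,g=tri(t,a[0],s,b[0]);print("stub",P.round(4),g.round(4))
crop=cv2.resize(t["color"][80:310,165:450],None,fx=2.6,fy=2.6);cv2.imwrite("pics/crop.png",crop)
E
```

```text
T (array([212.76642336, 222.41605839]), np.int32(137), array([207, 216,  13,  14], dtype=int32))
T (array([275.77142857, 216.64285714]), np.int32(140), array([270, 210,  13,  14], dtype=int32))
T (array([336.91111111, 216.6       ]), np.int32(135), array([331, 210,  13,  14], dtype=int32))
T (array([398.9352518 , 212.27338129]), np.int32(139), array([393, 206,  13,  14], dtype=int32))
S (array([426.65625   , 175.57291667]), np.int32(96), array([421, 170,  12,  12], dtype=int32))
S (array([372.23333333, 162.2       ]), np.int32(90), array([367, 157,  12,  11], dtype=int32))
S (array([321.86585366, 155.74390244]), np.int32(82), array([317, 150,  11,  12], dtype=int32))
S (array([273.05194805, 137.2987013 ]), np.int32(77), array([268, 132,  11,  11], dtype=int32))
stub [0.4404 0.1297 0.0931] 0.0004
stub [0.4507 0.0381 0.1012] 0.0005
stub [ 0.4547 -0.05    0.0875] 0.0009
stub [ 0.4613 -0.1369  0.108 ] 0.0009
```

View pics/crop.png

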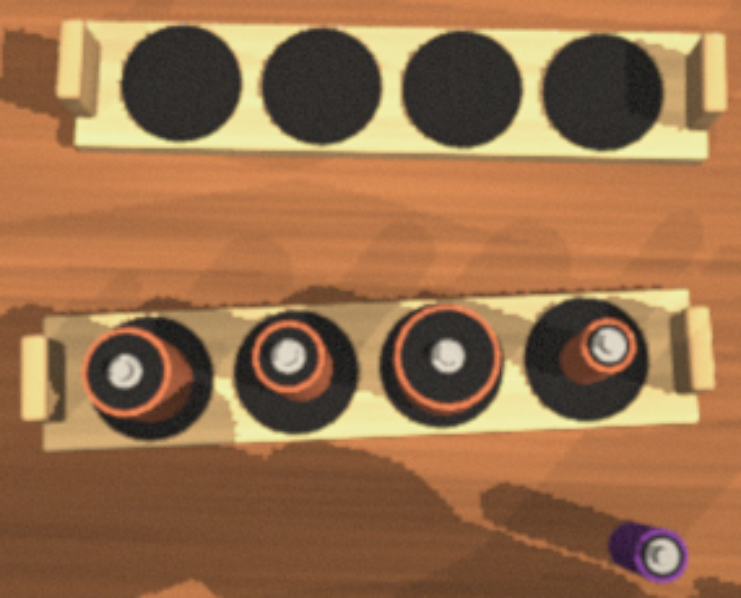

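The crop confirms the choice: the brown drums from left to right (+y to -y) are about 50, 40, 60 and 30 mm wide, i.e. drums 3, 2, 4, 1, and the purple decoy is off the rack at crop (650,553). Triangulated heights of the steel washers are 93, 101, 87.5 and 108 mm. That matches sleeve tops of 91, 99, 85 and 106 mm (pad height plus drum height).

```bash
cat >> h.py <<'E'
def pads(c,box,thr=85):
    x0,y0,x1,y1=box;m=np.zeros((400,640),bool);m[y0:y1,x0:x1]=c["color"][y0:y1,x0:x1].max(2)<thr
    m=cv2.morphologyEx(m.astype(np.uint8),cv2.MORPH_OPEN,np.ones((3,3)))
    out=[]
    for b in blobs(m,500,3000):
        k=cv2.convexHull(np.argwhere(b[3])[:,::-1].astype(np.int32)); out.append(cv2.fitEllipse(k))
    return out
E
python3 - <<'E'
from h import *
t=ctrl.camera("top");s=ctrl.camera("scene")
pt=sorted(pads(t,(200,88,433,140)),key=lambda e:e[0][0]); ps=sorted(pads(s,(185,212,430,325)),key=lambda e:-e[0][0])
print(len(pt),len(ps))
L=[]
for a,b in zip(pt,ps):
    P,g=tri(t,a[0],s,b[0]);L.append(P); print(np.round(a[0],1),np.round(a[1],1),np.round(b[0],1),np.round(b[1],1),P.round(4),g.round(4),onz(t,a[0],.021).round(4)[:2],onz(s,b[0],.021).round(4)[:2])
L=np.array(L);n=np.array([135,45,-45,-135])/1e3
d=(n@(L-L.mean(0)))/(n@n);print("centre",L.mean(0),"ydir",d,"yaw",np.arctan2(-d[0],d[1]))
print(np.round(L.mean(0)+n[:,None]*d/np.linalg.norm(d),4))
# predicted pad outlines check of full rack
D=np.array([[.4404,.1297],[.4507,.0381],[.4547,-.05],[.4613,-.1369]]);e=(n@(D-D.mean(0)))/(n@n);print("full",D.mean(0),e,np.arctan2(-e[0],e[1]))
E
```

```text
4 4
[234.3 111.7] [43.4 45. ] [385.8 295.3] [43.9 48.8] [0.6335 0.1233 0.0164] 0.0013 [0.6318 0.123 ] [0.636  0.1228]
[288.2 112.8] [43.5 44.9] [331.2 277.6] [42.6 46.7] [0.6341 0.0329 0.0165] 0.0013 [0.6324 0.0332] [0.6365 0.033 ]
[342.2 113.9] [43.7 44.8] [279.2 260.7] [40.5 45.9] [ 0.6346 -0.0574  0.0166] 0.0011 [ 0.633  -0.0567] [ 0.6369 -0.0567]
[396.3 115. ] [43.7 45.6] [229.2 244.6] [38.1 46.2] [ 0.6353 -0.1481  0.0166] 0.0011 [ 0.6336 -0.1468] [ 0.6376 -0.1468]
centre [ 0.63438878 -0.01233071  0.01654222] ydir [-6.71634489e-03  1.00481685e+00 -8.57495899e-04] yaw 0.0066840487872836
[[ 0.6335  0.1227  0.0164]
 [ 0.6341  0.0327  0.0165]
 [ 0.6347 -0.0573  0.0166]
 [ 0.6353 -0.1473  0.0167]]
full [ 0.451775 -0.004775] [-0.07411111  0.98655556] 0.0749802415941758
```

Pads: measured heights are 16.5 mm against 21 mm given, within the calibration error; the 90.0 mm spacing and equal sizes agree. I will use z = 0.021 and x averaged over the views: the empty rack has x≈0.634 and y = 0.123, 0.033, -0.057, -0.147, with yaw 0.007. The full rack's yaw is about 0.075. First I turn the tool so the jaws close across the row.

```bash
cat >> h.py <<'E'
from scipy.spatial.transform import Rotation as R
def go(*targets,yaw=None):
    """print, per target, the shift in tool units from the pose before; yaw = wanted rack yaw"""
    o=ctrl.observe();M=R.from_rotvec(o["ee_rot"]).as_matrix();p=o["position"]
    a=np.arctan2(M[1,0],M[0,0]);print("t",round(o["time_s"],2),"p",p.round(4),"toolx ang",round(a,4),"tilt",round(float(np.arccos(-M[2,2])),4),"open",round(o["opening"],4),"gf",round(o["gripper_force"],1),"F",o["force"].round(1))
    if yaw is not None:
        print("turn units",round(-((np.pi/2+yaw)-a)/(np.pi/4),3)); b=np.pi/2+yaw; M=np.array([[np.cos(b),np.sin(b),0],[np.sin(b),-np.cos(b),0],[0,0,-1]])
    for q in targets:
        q=np.array(q);print(q,"units",(M.T@(q-p)/.02).round(2));p=q
E
python3 -m pendant '[[0,0,0,0,0,-0.145],[0,0,0,0,0,-0.145],[0,0,0,0,0,-0.145],[0,0,0,0,0,-0.145],[0,0,0,0,0,-0.145],[0,0,0,0,0,-0.145],[0,0,0,0,0,-0.145],[0,0,0,0,0,-0.145],[0,0,0,0,0,-0.145],[0,0,0,0,0,-0.145]]' 1 60
python3 -m pendant '[[0,0,0,0,0,-0.145],[0,0,0,0,0,0]]'
python3 -c "
from h import *
go((.4613,-.1369,.2),(.4613,-.1369,.078),yaw=.075)"
```

```text
time_s: 1.13
position: [0.2004, -0.4852, 0.2532]
ee_rot: [-2.259, -2.183, -0.0]
force: [0.4, 0.1, 0.1]
opening: 0.0855
gripper_force: 0.0
time_s: 1.3
position: [0.2004, -0.4851, 0.2532]
ee_rot: [-2.135, -2.305, -0.0]
force: [0.6, 0.1, -0.8]
opening: 0.0855
gripper_force: 0.0
t 1.3 p [ 0.2004 -0.4851  0.2532] toolx ang 1.6473 tilt 0.0002 open 0.0855 gf 0.0 F [ 0.6  0.1 -0.8]
turn units 0.002
[ 0.4613 -0.1369  0.2   ] units [16.39 14.31  2.66]
[ 0.4613 -0.1369  0.078 ] units [0.  0.  6.1]
```

```bash
python3 -m pendant '[[0.82,0.715,0.13,0,0,0],[0.82,0.715,0.13,0,0,0],[0.82,0.715,0.13,0,0,0],[0.82,0.715,0.13,0,0,0],[0.82,0.715,0.13,0,0,0],[0.82,0.715,0.13,0,0,0],[0.82,0.715,0.13,0,0,0],[0.82,0.715,0.13,0,0,0],[0.82,0.715,0.13,0,0,0],[0.82,0.715,0.13,0,0,0]]'>/dev/null
python3 -m pendant '[[0.82,0.715,0.13,0,0,0],[0.82,0.715,0.13,0,0,0],[0.82,0.715,0.13,0,0,0],[0.82,0.715,0.13,0,0,0],[0.82,0.715,0.13,0,0,0],[0.82,0.715,0.13,0,0,0],[0.82,0.715,0.13,0,0,0],[0.82,0.715,0.13,0,0,0],[0.82,0.715,0.13,0,0,0],[0.82,0.715,0.13,0,0,0]]'>/dev/null
python3 -m pendant '[[0,0,0,0,0,0],[0,0,0,0,0,0]]' >/dev/null
python3 - <<'E'
from h import *
go((.4613,-.1369,.2),(.4613,-.1369,.078),yaw=.075)
c=ctrl.camera("wrist");cv2.imwrite("pics/w1.png",c["color"])
E
```

```text
t 3.13 p [ 0.4617 -0.1364  0.201 ] toolx ang 1.6442 tilt 0.0008 open 0.0855 gf 0.0 F [-0.1 -0.3 -0.8]
turn units -0.002
[ 0.4613 -0.1369  0.2   ] units [-0.03 -0.02  0.05]
[ 0.4613 -0.1369  0.078 ] units [0.  0.  6.1]
```

View pics/w1.png

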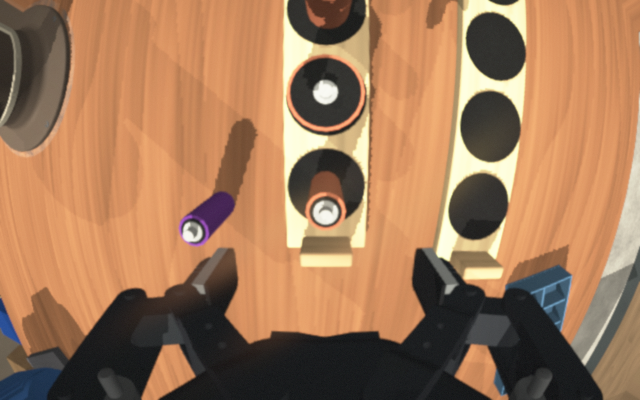

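The wrist view shows drum_1's stub at (325,211), centred between the fingertips (236 and 413 columns, midpoint 325). The jaws lie across the row and the neighbours are clear, so I descend and grip.

```bash
python3 -m pendant '[[0,0,0.61,0,0,0],[0,0,0.61,0,0,0],[0,0,0.61,0,0,0],[0,0,0.61,0,0,0],[0,0,0.61,0,0,0],[0,0,0.61,0,0,0],[0,0,0.61,0,0,0],[0,0,0.61,0,0,0],[0,0,0.61,0,0,0],[0,0,0.61,0,0,0]]'
python3 -m pendant '[[0,0,0,0,0,0],[0,0,0,0,0,0],[0,0,0,0,0,0],[0,0,0,0,0,0],[0,0,0,0,0,0],[0,0,0,0,0,0],[0,0,0,0,0,0],[0,0,0,0,0,0]]' -1 60
python3 - <<'E'
from h import *
go()
c=ctrl.camera("wrist");cv2.imwrite("pics/w2.png",c["color"])
E
```

```text
time_s: 4.02
position: [0.461, -0.1381, 0.0791]
ee_rot: [2.141, 2.298, -0.0]
force: [-0.1, 0.3, -0.2]
opening: 0.0851
gripper_force: 0.0
time_s: 4.68
position: [0.4622, -0.1374, 0.0804]
ee_rot: [2.137, 2.3, 0.001]
force: [-1.7, -2.3, 6.1]
opening: 0.0286
gripper_force: 58.8
t 4.68 p [ 0.4622 -0.1374  0.0804] toolx ang 1.6444 tilt 0.0021 open 0.0286 gf 58.8 F [-1.7 -2.3  6.1]
```

View pics/w2.png

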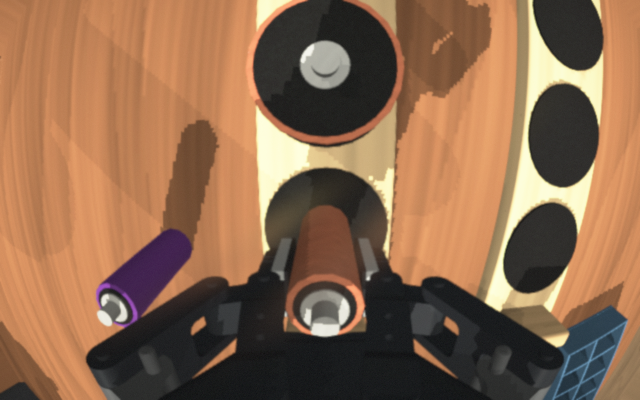

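Drum_1 is held (stub at (324,310) in the wrist view, jaws on the sleeve, opening 28.6 mm). I lift and work out the carry.

```bash
python3 -m pendant '[[0,0,-0.3,0,0,0],[0,0,-0.6,0,0,0],[0,0,-0.6,0,0,0],[0,0,-0.6,0,0,0],[0,0,-0.6,0,0,0],[0,0,-0.6,0,0,0],[0,0,-0.6,0,0,0],[0,0,-0.6,0,0,0],[0,0,-0.6,0,0,0],[0,0,-0.6,0,0,0.09]]'
python3 -m pendant '[[0,0,0,0,0,0],[0,0,0,0,0,0]]' >/dev/null
python3 - <<'E'
from h import *
go((.634,.123,.195),(.634,.123,.082),yaw=.007)
E
```

```text
time_s: 5.57
position: [0.4613, -0.1368, 0.194]
ee_rot: [-2.218, -2.224, 0.0]
force: [0.4, 0.1, -0.8]
opening: 0.0286
gripper_force: 59.2
t 5.73 p [ 0.4618 -0.137   0.1937] toolx ang 1.5755 tilt 0.001 open 0.0289 gf 59.2 F [-0.1 -0.4 -1.7]
turn units -0.003
[0.634 0.123 0.195] units [12.94  8.7  -0.07]
[0.634 0.123 0.082] units [0.   0.   5.65]
```

```bash
python3 -m pendant '[[0.3,0.2,0,0,0,0],[0.65,0.44,0,0,0,0],[0.65,0.44,0,0,0,0],[0.65,0.44,0,0,0,0],[0.65,0.44,0,0,0,0],[0.65,0.44,0,0,0,0],[0.65,0.44,0,0,0,0],[0.65,0.44,0,0,0,0],[0.65,0.44,0,0,0,0],[0.65,0.44,0,0,0,0]]'>/dev/null
python3 -m pendant '[[0.65,0.44,0,0,0,0],[0.65,0.44,0,0,0,0],[0.65,0.44,0,0,0,0],[0.65,0.44,0,0,0,0],[0.65,0.44,0,0,0,0],[0.65,0.44,0,0,0,0],[0.65,0.44,0,0,0,0],[0.65,0.44,0,0,0,0],[0.65,0.44,0,0,0,0],[0.65,0.4,0,0,0,0]]'>/dev/null
python3 -m pendant '[[0.3,0.15,0,0,0,0],[0,0,0,0,0,0],[0,0,0,0,0,0]]'>/dev/null
python3 - <<'E'
from h import *
go((.634,.123,.195),(.634,.123,.090),(.634,.123,.082),yaw=.007)
E
```

```text
t 7.65 p [0.6341 0.1227 0.193 ] toolx ang 1.5744 tilt 0.0008 open 0.0289 gf 59.3 F [ 0.1 -0.2 -1.1]
turn units -0.004
[0.634 0.123 0.195] units [ 0.01 -0.   -0.1 ]
[0.634 0.123 0.09 ] units [0.   0.   5.25]
[0.634 0.123 0.082] units [0.  0.  0.4]
```

```bash
python3 -m pendant '[[0,0,0.58,0,0,0],[0,0,0.58,0,0,0],[0,0,0.58,0,0,0],[0,0,0.58,0,0,0],[0,0,0.58,0,0,0],[0,0,0.58,0,0,0],[0,0,0.58,0,0,0],[0,0,0.58,0,0,0],[0,0,0.58,0,0,0],[0,0,0.15,0,0,0]]'
python3 -m pendant '[[0,0,0.08,0,0,0],[0,0,0.08,0,0,0],[0,0,0.04,0,0,0],[0,0,0,0,0,0],[0,0,0,0,0,0]]'
python3 - <<'E'
from h import *
go((.634,.123,.0804),yaw=.007)
E
```

```text
time_s: 8.48
position: [0.6331, 0.1223, 0.0832]
ee_rot: [-2.217, -2.224, 0.004]
force: [-0.2, 0.3, -1.4]
opening: 0.0288
gripper_force: 59.3
time_s: 8.9
position: [0.6345, 0.1226, 0.0825]
ee_rot: [2.218, 2.224, 0.001]
force: [0.2, -0.9, -1.4]
opening: 0.0288
gripper_force: 59.3
t 8.9 p [0.6345 0.1226 0.0825] toolx ang 1.5738 tilt 0.0011 open 0.0288 gf 59.3 F [ 0.2 -0.9 -1.4]
turn units -0.005
[0.634  0.123  0.0804] units [ 0.02 -0.03  0.11]
```

```bash
python3 -m pendant '[[0,0,0.06,0,0,0],[0,0,0,0,0,0],[0,0,0,0,0,0]]' | grep -E "pos|force"
python3 -m pendant '[[0,0,0.06,0,0,0],[0,0,0,0,0,0],[0,0,0,0,0,0]]' | grep -E "pos|force"
python3 - <<'E'
from h import *
go()
c=ctrl.camera("top");cv2.imwrite("pics/t2.png",cv2.resize(c["color"][60:260,165:450],None,fx=2.6,fy=2.6))
E
```

```text
position: [0.6342, 0.1225, 0.0808]
force: [0.1, -0.0, -0.7]
gripper_force: 59.3
position: [0.6343, 0.1225, 0.0805]
force: [-1.2, -0.5, 5.7]
gripper_force: 59.9
t 9.4 p [0.6343 0.1225 0.0805] toolx ang 1.5738 tilt 0.001 open 0.0289 gf 59.9 F [-1.2 -0.5  5.7]
```

View pics/t2.png

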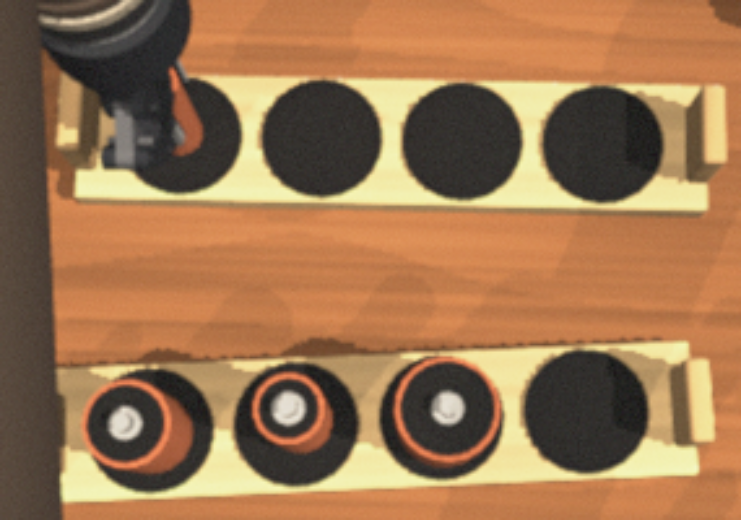

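Contact is felt at the expected height (0.0805) and the drum stands near the pad's middle at crop (188,130). I release and rise.

```bash
python3 -m pendant '[[0,0,0,0,0,0],[0,0,0,0,0,0],[0,0,0,0,0,0],[0,0,0,0,0,0],[0,0,0,0,0,0],[0,0,0,0,0,0]]' 1
python3 -m pendant '[[0,0,-0.3,0,0,0],[0,0,-0.6,0,0,0],[0,0,-0.6,0,0,0],[0,0,-0.6,0,0,0],[0,0,-0.6,0,0,0],[0,0,-0.6,0,0,0],[0,0,-0.6,0,0,0],[0,0,-0.6,0,0,0],[0,0,-0.6,0,0,0],[0,0,-0.6,0,0,-0.09]]'>/dev/null
python3 -m pendant '[[0,0,-0.3,0,0,0],[0,0,0,0,0,0]]'>/dev/null
python3 - <<'E'
from h import *
go((.4547,-.0500,.20),(.4547,-.0500,.058),yaw=.075)
c=ctrl.camera("wrist");cv2.imwrite("pics/w3.png",c["color"])
E
```

```text
time_s: 9.95
position: [0.6341, 0.1225, 0.0793]
ee_rot: [-2.218, -2.225, 0.0]
force: [-0.3, -0.8, -0.5]
opening: 0.0848
gripper_force: 0.0
t 10.95 p [0.635  0.1226 0.202 ] toolx ang 1.6429 tilt 0.0035 open 0.0853 gf 0.0 F [ 1.3  0.5 -0.2]
turn units -0.004
[ 0.4547 -0.05    0.2   ] units [-7.93 -9.63  0.1 ]
[ 0.4547 -0.05    0.058 ] units [0.  0.  7.1]
```

View pics/w3.png

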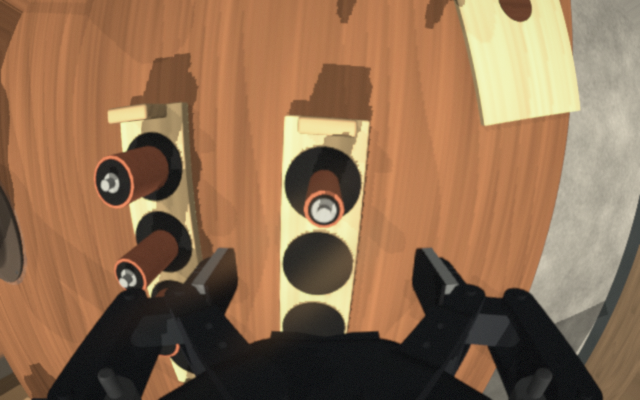

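Drum_1 stands upright in its pad (stub (323,208), pad centre about (323,183)). Next is drum_4.

```bash
python3 -m pendant '[[-0.5,-0.6,0,0,0,0],[-0.5,-0.6,0,0,0,0],[-0.5,-0.6,0,0,0,0],[-0.5,-0.6,0,0,0,0],[-0.5,-0.6,0,0,0,0],[-0.5,-0.6,0,0,0,0],[-0.5,-0.6,0,0,0,0],[-0.5,-0.6,0,0,0,0],[-0.5,-0.6,0,0,0,0],[-0.5,-0.6,0,0,0,0]]'>/dev/null
python3 -m pendant '[[-0.5,-0.6,0,0,0,0],[-0.5,-0.6,0,0,0,0],[-0.5,-0.6,0,0,0,0],[-0.5,-0.6,0,0,0,0],[-0.5,-0.6,0,0,0,0],[-0.43,-0.63,0,0,0,0],[0,0,0,0,0,0],[0,0,0,0,0,0],[0,0,0,0,0,0]]'>/dev/null
python3 - <<'E'
from h import *
go((.4547,-.0500,.20),(.4547,-.0500,.058),yaw=.075)
c=ctrl.camera("wrist");cv2.imwrite("pics/w4.png",c["color"])
c=ctrl.camera("top")
h=cv2.cvtColor(c["color"],cv2.COLOR_BGR2HSV);m=(h[...,1]<60)&(h[...,2]>110);m[130:]=0;m[:80]=0;m[:,440:]=0;m[:,:200]=0
for b in blobs(m,60,300):print(b[0],b[1],onz(c,b[0],.108).round(4))
E
```

```text
t 12.58 p [ 0.4539 -0.05    0.1997] toolx ang 1.6441 tilt 0.0008 open 0.0853 gf 0.0 F [ 0.6  0.4 -0.4]
turn units -0.002
[ 0.4547 -0.05    0.2   ] units [-0.    0.04 -0.02]
[ 0.4547 -0.05    0.058 ] units [0.  0.  7.1]
```

View pics/w4.png

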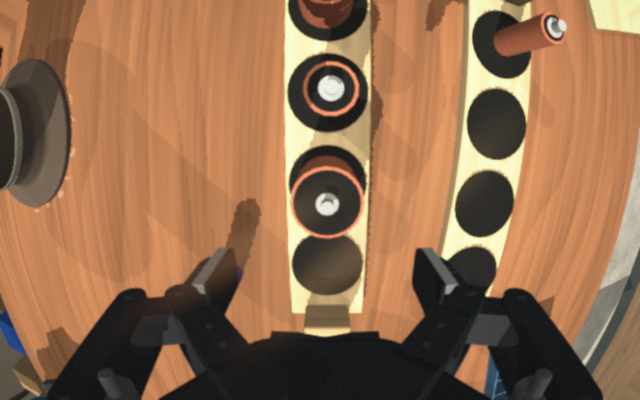

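Drum_4's stub is at (327,203), centred between the fingers. I descend and grip.

```bash
python3 -m pendant '[[0,0.06,0.71,0,0,0],[0,0,0.71,0,0,0],[0,0,0.71,0,0,0],[0,0,0.71,0,0,0],[0,0,0.71,0,0,0],[0,0,0.71,0,0,0],[0,0,0.71,0,0,0],[0,0,0.71,0,0,0],[0,0,0.71,0,0,0],[0,0,0.65,0,0,0]]'
python3 -m pendant '[[0,0,0,0,0,0],[0,0,0,0,0,0],[0,0,0,0,0,0],[0,0,0,0,0,0],[0,0,0,0,0,0],[0,0,0,0,0,0],[0,0,0,0,0,0],[0,0,0,0,0,0]]' -1 70
python3 -m pendant '[[0,0,-0.3,0,0,0],[0,0,-0.6,0,0,0],[0,0,-0.6,0,0,0],[0,0,-0.6,0,0,0],[0,0,-0.6,0,0,0],[0,0,-0.6,0,0,0],[0,0,-0.6,0,0,0],[0,0,-0.6,0,0,0],[0,0,-0.6,0,0,0],[0,0,-0.6,0,0,0.09]]'>/dev/null
python3 -m pendant '[[0,0,0,0,0,0],[0,0,0,0,0,0]]' >/dev/null
python3 - <<'E'
from h import *
go((.634,.033,.18),(.634,.033,.058),yaw=.007)
c=ctrl.camera("wrist");cv2.imwrite("pics/w5.png",c["color"])
E
```

```text
time_s: 13.52
position: [0.4552, -0.0493, 0.0577]
ee_rot: [-2.137, -2.302, 0.0]
force: [-0.5, -0.1, -0.3]
opening: 0.0852
gripper_force: 0.0
time_s: 14.18
position: [0.4553, -0.0497, 0.0592]
ee_rot: [2.138, 2.301, 0.001]
force: [0.5, 1.5, 1.4]
opening: 0.0587
gripper_force: 75.5
t 15.18 p [ 0.4551 -0.0499  0.173 ] toolx ang 1.5754 tilt 0.0009 open 0.0587 gf 76.0 F [ 1.2 -0.3 -3.3]
turn units -0.003
[0.634 0.033 0.18 ] units [ 4.08  8.97 -0.35]
[0.634 0.033 0.058] units [0.  0.  6.1]
```

View pics/w5.png

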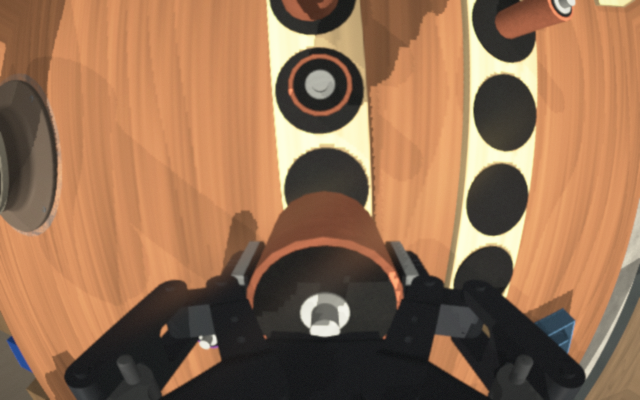

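Drum_4 is held upright, with its stub at (325,312). I carry it to the second pad from the left.

```bash
python3 -m pendant '[[0.15,0.3,0,0,0,0],[0.27,0.6,0,0,0,0],[0.27,0.6,0,0,0,0],[0.27,0.6,0,0,0,0],[0.27,0.6,0,0,0,0],[0.27,0.6,0,0,0,0],[0.27,0.6,0,0,0,0],[0.27,0.6,0,0,0,0],[0.27,0.6,0,0,0,0],[0.27,0.6,0,0,0,0]]'>/dev/null
python3 -m pendant '[[0.27,0.6,0,0,0,0],[0.27,0.6,0,0,0,0],[0.27,0.6,0,0,0,0],[0.27,0.6,0,0,0,0],[0.27,0.6,0,0,0,0],[0.15,0.27,0,0,0,0],[0,0,0,0,0,0],[0,0,0,0,0,0],[0,0,0,0,0,0]]'>/dev/null
python3 - <<'E'
from h import *
go((.634,.033,.0592),yaw=.007)
E
```

```text
t 16.82 p [0.6337 0.0323 0.1724] toolx ang 1.5739 tilt 0.0009 open 0.0586 gf 76.2 F [ 0.2 -0.9 -3.6]
turn units -0.005
[0.634  0.033  0.0592] units [0.03 0.02 5.66]
```

```bash
python3 -m pendant '[[0.03,0,0.58,0,0,0],[0,0,0.58,0,0,0],[0,0,0.58,0,0,0],[0,0,0.58,0,0,0],[0,0,0.58,0,0,0],[0,0,0.58,0,0,0],[0,0,0.58,0,0,0],[0,0,0.58,0,0,0],[0,0,0.5,0,0,0],[0,0,0.25,0,0,0]]' >/dev/null
for i in 1; do python3 -m pendant '[[0,0,0.08,0,0,0],[0,0,0.08,0,0,0],[0,0,0,0,0,0],[0,0,0,0,0,0]]' | grep -E "pos|force"
python3 -m pendant '[[0,0,0.06,0,0,0],[0,0,0,0,0,0],[0,0,0,0,0,0]]' | grep -E "pos|force"; done
```

```text
position: [0.6346, 0.033, 0.0623]
force: [0.2, 0.7, -3.3]
gripper_force: 76.2
position: [0.6342, 0.033, 0.0608]
force: [-0.3, 1.1, -4.4]
gripper_force: 76.2
```

```bash
python3 -m pendant '[[0,0,0.05,0,0,0],[0,0,0,0,0,0],[0,0,0,0,0,0]]' | grep -E "pos|force"
python3 -m pendant '[[0,0,0.05,0,0,0],[0,0,0,0,0,0],[0,0,0,0,0,0]]' | grep -E "pos|force"
python3 -m pendant '[[0,0,0.03,0,0,0],[0,0,0,0,0,0],[0,0,0,0,0,0]]' | grep -E "pos|force"
```

```text
position: [0.634, 0.033, 0.0594]
force: [0.0, -0.3, -4.3]
gripper_force: 76.2
position: [0.6341, 0.0329, 0.0592]
force: [-1.6, -1.2, 3.0]
gripper_force: 76.6
position: [0.6341, 0.0329, 0.0592]
force: [-5.3, -0.1, 7.9]
gripper_force: 76.9
```

Contact. I release, rise, and work out the way to drum_2.

```bash
python3 -m pendant '[[0,0,0,0,0,0],[0,0,0,0,0,0],[0,0,0,0,0,0],[0,0,0,0,0,0],[0,0,0,0,0,0],[0,0,0,0,0,0]]' 1 | grep -E "pos|force|open"
python3 -m pendant '[[0,0,-0.3,0,0,0],[0,0,-0.7,0,0,0],[0,0,-0.7,0,0,0],[0,0,-0.7,0,0,0],[0,0,-0.7,0,0,0],[0,0,-0.7,0,0,0],[0,0,-0.7,0,0,0],[0,0,-0.7,0,0,0],[0,0,-0.7,0,0,0],[0,0,-0.7,0,0,-0.09]]'>/dev/null
python3 -m pendant '[[0,0,-0.5,0,0,0],[0,0,0,0,0,0]]'>/dev/null
python3 - <<'E'
from h import *
go((.4507,.0381,.20),(.4507,.0381,.070),yaw=.075)
E
```

```text
position: [0.6342, 0.033, 0.0578]
force: [-0.2, -0.1, 0.3]
opening: 0.0848
gripper_force: 0.0
t 20.48 p [0.6351 0.033  0.2028] toolx ang 1.6429 tilt 0.0041 open 0.0854 gf 0.0 F [-1.   0.2  0.8]
turn units -0.004
[0.4507 0.0381 0.2   ] units [ 0.94 -9.17  0.14]
[0.4507 0.0381 0.07  ] units [0.  0.  6.5]
```

```bash
python3 -m pendant '[[0.06,-0.6,0,0,0,0],[0.06,-0.6,0,0,0,0],[0.06,-0.6,0,0,0,0],[0.06,-0.6,0,0,0,0],[0.06,-0.6,0,0,0,0],[0.06,-0.6,0,0,0,0],[0.06,-0.6,0,0,0,0],[0.06,-0.6,0,0,0,0],[0.06,-0.6,0,0,0,0],[0.06,-0.6,0,0,0,0]]'>/dev/null
python3 -m pendant '[[0.06,-0.6,0,0,0,0],[0.06,-0.6,0,0,0,0],[0.06,-0.6,0,0,0,0],[0.06,-0.6,0,0,0,0],[0.06,-0.6,0,0,0,0],[0.04,-0.15,0,0,0,0],[0,0,0,0,0,0],[0,0,0,0,0,0],[0,0,0,0,0,0]]'>/dev/null
python3 - <<'E'
from h import *
go((.4507,.0381,.20),(.4507,.0381,.070),yaw=.075)
c=ctrl.camera("wrist");cv2.imwrite("pics/w6.png",c["color"])
E
```

```text
t 22.07 p [0.4507 0.0383 0.2   ] toolx ang 1.6445 tilt 0.0006 open 0.0852 gf 0.0 F [-0.1 -0.1  0.6]
turn units -0.002
[0.4507 0.0381 0.2   ] units [-0.01 -0.   -0.  ]
[0.4507 0.0381 0.07  ] units [0.  0.  6.5]
```

View pics/w6.png

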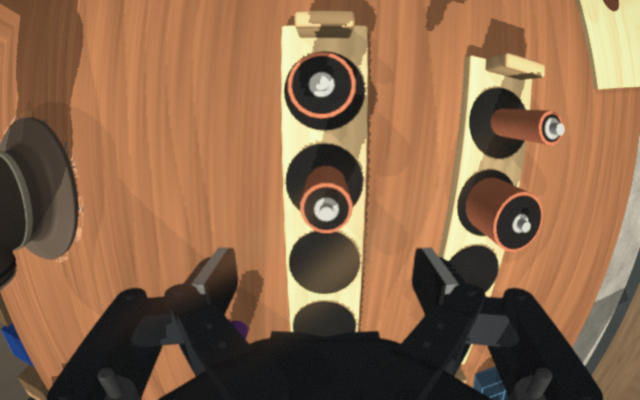

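Drum_2's stub is at (326,208), centred between the fingers. Drums 1 and 4 stand upright at (525,125) and (505,212).

```bash
python3 -m pendant '[[0,0,0.65,0,0,0],[0,0,0.65,0,0,0],[0,0,0.65,0,0,0],[0,0,0.65,0,0,0],[0,0,0.65,0,0,0],[0,0,0.65,0,0,0],[0,0,0.65,0,0,0],[0,0,0.65,0,0,0],[0,0,0.65,0,0,0],[0,0,0.65,0,0,0]]'>/dev/null
python3 -m pendant '[[0,0,0,0,0,0],[0,0,0,0,0,0],[0,0,0,0,0,0],[0,0,0,0,0,0],[0,0,0,0,0,0],[0,0,0,0,0,0],[0,0,0,0,0,0],[0,0,0,0,0,0]]' -1 70
python3 -m pendant '[[0,0,-0.3,0,0,0],[0,0,-0.6,0,0,0],[0,0,-0.6,0,0,0],[0,0,-0.6,0,0,0],[0,0,-0.6,0,0,0],[0,0,-0.6,0,0,0],[0,0,-0.6,0,0,0],[0,0,-0.6,0,0,0],[0,0,-0.6,0,0,0],[0,0,-0.6,0,0,0.09]]'>/dev/null
python3 -m pendant '[[0,0,0,0,0,0],[0,0,0,0,0,0]]' >/dev/null
python3 - <<'E'
from h import *
go((.634,-.057,.185),yaw=.007)
E
```

```text
time_s: 23.62
position: [0.4511, 0.0383, 0.0711]
ee_rot: [2.137, 2.301, 0.003]
force: [-0.3, 0.0, 6.6]
opening: 0.0386
gripper_force: 70.1
t 24.62 p [0.4503 0.0383 0.1841] toolx ang 1.5754 tilt 0.0007 open 0.0386 gf 70.5 F [-0.5  0.3 -3.9]
turn units -0.003
[ 0.634 -0.057  0.185] units [-4.83  9.15 -0.04]
```

```bash
python3 -m pendant '[[-0.15,0.3,0,0,0,0],[-0.32,0.6,0,0,0,0],[-0.32,0.6,0,0,0,0],[-0.32,0.6,0,0,0,0],[-0.32,0.6,0,0,0,0],[-0.32,0.6,0,0,0,0],[-0.32,0.6,0,0,0,0],[-0.32,0.6,0,0,0,0],[-0.32,0.6,0,0,0,0],[-0.32,0.6,0,0,0,0]]'>/dev/null
python3 -m pendant '[[-0.32,0.6,0,0,0,0],[-0.32,0.6,0,0,0,0],[-0.32,0.6,0,0,0,0],[-0.32,0.6,0,0,0,0],[-0.32,0.6,0,0,0,0],[-0.2,0.45,0,0,0,0],[0,0,0,0,0,0],[0,0,0,0,0,0],[0,0,0,0,0,0]]'>/dev/null
python3 - <<'E'
from h import *
go((.634,-.057,.0711),yaw=.007)
E
```

```text
t 26.2 p [ 0.6332 -0.0579  0.1834] toolx ang 1.5737 tilt 0.0011 open 0.0387 gf 70.7 F [ 0.  -0.4 -1.8]
turn units -0.005
[ 0.634  -0.057   0.0711] units [0.04 0.04 5.62]
```

```bash
python3 -m pendant '[[0.04,0.04,0.58,0,0,0],[0,0,0.58,0,0,0],[0,0,0.58,0,0,0],[0,0,0.58,0,0,0],[0,0,0.58,0,0,0],[0,0,0.58,0,0,0],[0,0,0.58,0,0,0],[0,0,0.58,0,0,0],[0,0,0.5,0,0,0],[0,0,0.25,0,0,0]]' >/dev/null
python3 -m pendant '[[0,0,0.08,0,0,0],[0,0,0.08,0,0,0],[0,0,0.06,0,0,0],[0,0,0,0,0,0],[0,0,0,0,0,0]]' | grep -E "pos|force"
python3 -m pendant '[[0,0,0.05,0,0,0],[0,0,0,0,0,0],[0,0,0,0,0,0]]' | grep -E "pos|force"
python3 -m pendant '[[0,0,0.03,0,0,0],[0,0,0,0,0,0],[0,0,0,0,0,0]]' | grep -E "pos|force"
```

```text
position: [0.6346, -0.057, 0.0723]
force: [-0.3, 0.3, -0.8]
gripper_force: 70.7
position: [0.6347, -0.057, 0.0711]
force: [0.3, -1.2, -1.4]
gripper_force: 70.9
position: [0.6347, -0.057, 0.0711]
force: [-1.4, -0.3, 5.3]
gripper_force: 71.3
```

```bash
python3 -m pendant '[[0,0,0,0,0,0],[0,0,0,0,0,0],[0,0,0,0,0,0],[0,0,0,0,0,0],[0,0,0,0,0,0],[0,0,0,0,0,0]]' 1 | grep -E "pos|force|open"
python3 -m pendant '[[0,0,-0.3,0,0,0],[0,0,-0.7,0,0,0],[0,0,-0.7,0,0,0],[0,0,-0.7,0,0,0],[0,0,-0.7,0,0,0],[0,0,-0.7,0,0,0],[0,0,-0.7,0,0,0],[0,0,-0.7,0,0,0],[0,0,-0.7,0,0,0],[0,0,-0.6,0,0,-0.09]]'>/dev/null
python3 -m pendant '[[0,0,0,0,0,0],[0,0,0,0,0,0]]'>/dev/null
python3 - <<'E'
from h import *
go((.4404,.1297,.20),(.4404,.1297,.063),yaw=.075)
E
```

```text
position: [0.6343, -0.057, 0.0699]
force: [-0.1, 0.3, 0.6]
opening: 0.0854
gripper_force: 0.0
t 29.45 p [ 0.6347 -0.0571  0.2009] toolx ang 1.6428 tilt 0.0018 open 0.0852 gf 0.0 F [ 0.  -0.6  0.4]
turn units -0.004
[0.4404 0.1297 0.2   ] units [10.04 -8.99  0.05]
[0.4404 0.1297 0.063 ] units [0.   0.   6.85]
```

```bash
python3 -m pendant '[[0.6,-0.54,0,0,0,0],[0.6,-0.54,0,0,0,0],[0.6,-0.54,0,0,0,0],[0.6,-0.54,0,0,0,0],[0.6,-0.54,0,0,0,0],[0.6,-0.54,0,0,0,0],[0.6,-0.54,0,0,0,0],[0.6,-0.54,0,0,0,0],[0.6,-0.54,0,0,0,0],[0.6,-0.54,0,0,0,0]]'>/dev/null
python3 -m pendant '[[0.6,-0.54,0,0,0,0],[0.6,-0.54,0,0,0,0],[0.6,-0.54,0,0,0,0],[0.6,-0.54,0,0,0,0],[0.6,-0.54,0,0,0,0],[0.6,-0.54,0,0,0,0],[0.44,-0.35,0,0,0,0],[0,0,0,0,0,0],[0,0,0,0,0,0],[0,0,0,0,0,0]]'>/dev/null
python3 - <<'E'
from h import *
go((.4404,.1297,.20),(.4404,.1297,.063),yaw=.075)
c=ctrl.camera("wrist");cv2.imwrite("pics/w7.png",c["color"])
E
```

```text
t 31.12 p [0.4405 0.13   0.2001] toolx ang 1.6445 tilt 0.0005 open 0.0854 gf 0.0 F [-0.4  0.   0.7]
turn units -0.002
[0.4404 0.1297 0.2   ] units [-0.01 -0.    0.01]
[0.4404 0.1297 0.063 ] units [0.   0.   6.85]
```

View pics/w7.png

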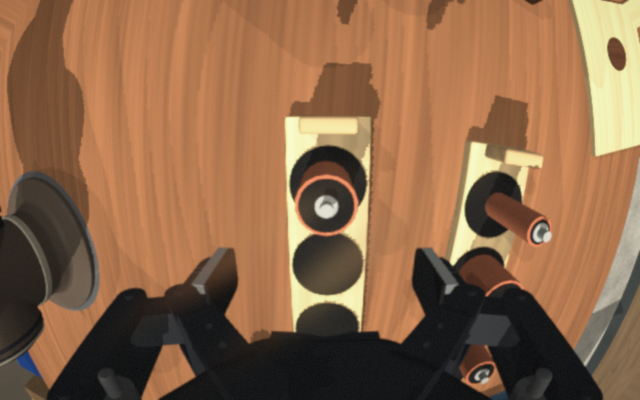

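Drum_3's stub is at (326,206), centred, and the placed drums stand upright on the right. I grip and lift.

```bash
python3 -m pendant '[[0,0,0.685,0,0,0],[0,0,0.685,0,0,0],[0,0,0.685,0,0,0],[0,0,0.685,0,0,0],[0,0,0.685,0,0,0],[0,0,0.685,0,0,0],[0,0,0.685,0,0,0],[0,0,0.685,0,0,0],[0,0,0.685,0,0,0],[0,0,0.685,0,0,0]]'>/dev/null
python3 -m pendant '[[0,0,0,0,0,0],[0,0,0,0,0,0],[0,0,0,0,0,0],[0,0,0,0,0,0],[0,0,0,0,0,0],[0,0,0,0,0,0],[0,0,0,0,0,0],[0,0,0,0,0,0]]' -1 70
python3 -m pendant '[[0,0,-0.3,0,0,0],[0,0,-0.6,0,0,0],[0,0,-0.6,0,0,0],[0,0,-0.6,0,0,0],[0,0,-0.6,0,0,0],[0,0,-0.6,0,0,0],[0,0,-0.6,0,0,0],[0,0,-0.6,0,0,0],[0,0,-0.6,0,0,0],[0,0,-0.6,0,0,0.09]]'>/dev/null
python3 -m pendant '[[0,0,0,0,0,0],[0,0,0,0,0,0]]' >/dev/null
python3 - <<'E'
from h import *
go((.6345,-.147,.178),yaw=.007)
E
```

```text
time_s: 32.67
position: [0.4411, 0.1301, 0.0642]
ee_rot: [2.137, 2.301, 0.003]
force: [1.4, -1.2, 6.2]
opening: 0.0486
gripper_force: 72.3
t 33.67 p [0.4402 0.1301 0.1772] toolx ang 1.5756 tilt 0.0005 open 0.0486 gf 72.6 F [ 0.5 -0.5 -3.3]
turn units -0.003
[ 0.6345 -0.147   0.178 ] units [-13.92   9.62  -0.04]
```

```bash
python3 -m pendant '[[-0.3,0.2,0,0,0,0],[-0.68,0.47,0,0,0,0],[-0.68,0.47,0,0,0,0],[-0.68,0.47,0,0,0,0],[-0.68,0.47,0,0,0,0],[-0.68,0.47,0,0,0,0],[-0.68,0.47,0,0,0,0],[-0.68,0.47,0,0,0,0],[-0.68,0.47,0,0,0,0],[-0.68,0.47,0,0,0,0]]'>/dev/null
python3 -m pendant '[[-0.68,0.47,0,0,0,0],[-0.68,0.47,0,0,0,0],[-0.68,0.47,0,0,0,0],[-0.68,0.47,0,0,0,0],[-0.68,0.47,0,0,0,0],[-0.68,0.47,0,0,0,0],[-0.68,0.47,0,0,0,0],[-0.68,0.47,0,0,0,0],[-0.68,0.47,0,0,0,0],[-0.68,0.47,0,0,0,0]]'>/dev/null
python3 -m pendant '[[-0.68,0.47,0,0,0,0],[0,0,0,0,0,0],[0,0,0,0,0,0],[0,0,0,0,0,0]]'>/dev/null
python3 - <<'E'
from h import *
go((.6345,-.147,.0642),yaw=.007)
E
```

```text
t 35.67 p [ 0.6328 -0.1475  0.1765] toolx ang 1.5738 tilt 0.0012 open 0.0486 gf 72.8 F [-0.3  0.3 -2.3]
turn units -0.005
[ 0.6345 -0.147   0.0642] units [0.03 0.09 5.62]
```

```bash
python3 -m pendant '[[0.03,0.08,0.58,0,0,0],[0,0,0.58,0,0,0],[0,0,0.58,0,0,0],[0,0,0.58,0,0,0],[0,0,0.58,0,0,0],[0,0,0.58,0,0,0],[0,0,0.58,0,0,0],[0,0,0.58,0,0,0],[0,0,0.5,0,0,0],[0,0,0.25,0,0,0]]' >/dev/null
python3 -m pendant '[[0,0,0.08,0,0,0],[0,0,0.08,0,0,0],[0,0,0.06,0,0,0],[0,0,0,0,0,0],[0,0,0,0,0,0]]' | grep -E "pos|force"
python3 -m pendant '[[0,0,0.05,0,0,0],[0,0,0,0,0,0],[0,0,0,0,0,0]]' | grep -E "pos|force"
python3 -m pendant '[[0,0,0.04,0,0,0],[0,0,0,0,0,0],[0,0,0,0,0,0]]' | grep -E "pos|force"
```

```text
position: [0.635, -0.1469, 0.0655]
force: [0.3, 0.0, -2.5]
gripper_force: 72.8
position: [0.6349, -0.1469, 0.0642]
force: [0.0, 0.1, -1.6]
gripper_force: 72.8
position: [0.6349, -0.1468, 0.0642]
force: [-2.7, -0.6, 5.4]
gripper_force: 73.2
```

Drum_3 is in contact with its pad. I release, rise, and retreat towards the base side for a final check.

```bash
python3 -m pendant '[[0,0,0,0,0,0],[0,0,0,0,0,0],[0,0,0,0,0,0],[0,0,0,0,0,0],[0,0,0,0,0,0],[0,0,0,0,0,0]]' 1 | grep -E "pos|force|open"
python3 -m pendant '[[0,0,-0.3,0,0,0],[0,0,-0.7,0,0,0],[0,0,-0.7,0,0,0],[0,0,-0.7,0,0,0],[0,0,-0.7,0,0,0],[0,0,-0.7,0,0,0],[0,0,-0.7,0,0,0],[0,0,-0.7,0,0,0],[0,0,-0.7,0,0,0],[0,0,-0.7,0,0,0]]'>/dev/null
python3 -m pendant '[[-0.6,-0.8,0,0,0,0],[-0.6,-0.8,0,0,0,0],[-0.6,-0.8,0,0,0,0],[-0.6,-0.8,0,0,0,0],[-0.6,-0.8,0,0,0,0],[-0.6,-0.8,0,0,0,0],[-0.6,-0.8,0,0,0,0],[-0.6,-0.8,0,0,0,0],[-0.6,-0.8,0,0,0,0],[-0.6,-0.8,0,0,0,0]]'>/dev/null
python3 -m pendant '[[-0.6,-0.8,0,0,0,0],[-0.6,-0.8,0,0,0,0],[-0.6,-0.8,0,0,0,0],[-0.6,-0.8,0,0,0,0],[-0.6,-0.8,0,0,0,0],[-0.6,-0.8,0,0,0,0],[-0.6,-0.8,0,0,0,0],[-0.6,-0.8,0,0,0,0],[0,0,0,0,0,0],[0,0,0,0,0,0]]'>/dev/null
python3 - <<'E'
from h import *
go()
t=ctrl.camera("top");s=ctrl.camera("scene")
cv2.imwrite("pics/t9.png",cv2.resize(t["color"][60:260,165:450],None,fx=2.6,fy=2.6))
def stubs(c,box):
    x0,y0,x1,y1=box;h=cv2.cvtColor(c["color"],cv2.COLOR_BGR2HSV);m=np.zeros((400,640),bool)
    m[y0:y1,x0:x1]=((h[...,1]<60)&(h[...,2]>110))[y0:y1,x0:x1]
    return [b[0] for b in blobs(m,50,400)]
A=sorted(stubs(t,(205,75,425,140)),key=lambda e:e[0]);B=sorted(stubs(s,(210,170,420,300)),key=lambda e:-e[0])
print(np.round(A,1).tolist(),np.round(B,1).tolist())
tg=[(.634,.123),(.634,.033),(.634,-.057),(.6345,-.147)]
for a,b,g in zip(A,B,tg):
    P,e=tri(t,a,s,b);print(P.round(4),e.round(4),"err mm",((P[:2]-g)*1e3).round(1))
E
```

```text
position: [0.6346, -0.1468, 0.0629]
force: [0.2, -0.8, 0.1]
opening: 0.0856
gripper_force: 0.0
t 40.42 p [ 0.3468 -0.3641  0.1956] toolx ang 1.5718 tilt 0.0008 open 0.0853 gf 0.0 F [-0.3  0.8  0.3]
[[222.6, 90.8], [285.4, 97.9], [344.9, 95.6], [404.7, 99.3]] [[392.3, 267.2], [331.6, 255.1], [274.9, 232.4], [221.8, 218.0]]
[0.6341 0.1233 0.107 ] 0.0014 err mm [0.1 0.3]
[0.6336 0.0324 0.0862] 0.0009 err mm [-0.4 -0.6]
[ 0.6343 -0.0574  0.1007] 0.0013 err mm [ 0.3 -0.4]
[ 0.6341 -0.1477  0.0931] 0.0015 err mm [-0.4 -0.7]
```

View pics/t9.png

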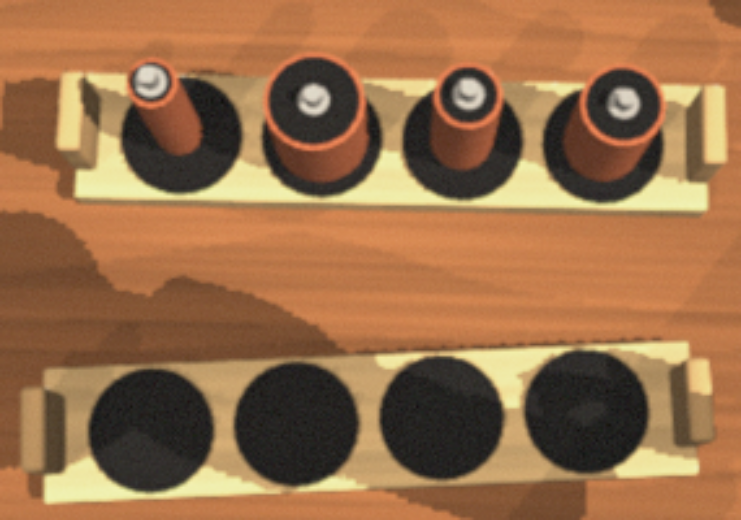

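The far rack now holds drums 1, 4, 2, 3 from left to right (stubs at crop (150,80), (313,99), (468,93), (624,101)). All four are upright at the right heights and within 1 mm of their places, in reverse of the original 3, 2, 4, 1. I hand the job in.

```bash
python3 -c "
from station import ctrl
print(ctrl.sign_off())"
```

```text
the job is handed in; nothing more can be done
None
```

All four drums stand upright on the empty rack in reverse order (1, 4, 2, 3 from left to right), each measured within about 1 mm of its pad's centre, and the job was handed in at about 40 s of robot time.

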